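# Bring a board carrier round the bend to the tester

## Robot

A 6-joint arm with a two-finger parallel gripper is mounted at the origin on a cart in front of the work surface, level with it; the furniture and walls round the work are solid. World frame = base frame: x ahead of the robot, y to its left, z up, the work surface at z = 0. Lengths are in mm, angles in rad, forces in N, time in s.
With the tool pointing down it reaches from about 300 to 1000 mm from the base axis. Payload 5.1 kg.
Tool frame: the origin (TCP) lies at the very end of the fingers, on their centre line; the grasp point (between the pads) lies 19 mm behind it; z points along the fingers, y is the line along which they close (so a half turn about z gives the same grasp; the last joint's range is limited). The gripper opens to 95 mm and grips with 3 to 60 N. Pads are 20 mm wide; open, the fingers measure 119 mm over their backs; the gripper's body (75 mm by 180 mm) begins 59 mm behind the grasp point.
Start: joints at [-0.083, 0.124, 1.65, -0, 1.367, -0.083], TCP at [649.988, -0.028, 214.656] pointing down, gripper open.
Joint ranges: [-2.61, 2.61], [-1.02, 2.33], [0.03, 2.71], [-1.35, 4.49], [0.32, 2.68], [-2.91, 2.91]. Speed limits (rad/s): [2.57, 2.57, 3.14, 3.14, 3.14, 3.14].

## Interface

Orientations are given as a unit quaternion [w, x, y, z].
In Python, from workcell import env, read_camera, camera_model, ticket, silhouettes gives the robot as it stands.
- The arm moves only by the tool step_arm, never from a script. Its argument "motion" is a list of rows, each a list of 3 entries, a list of its own where there are three numbers: the finger opening in m, from 0 to 0.0951, then the shift along the world's x, y, z in m, then the turn about the world's z in rad. In form: [[fingers, [dx, dy, dz], twist], ...]. A call has 1 to 20 rows; each row shifts and turns the commanded pose from where the row before left it; what a row does not reach is not made up. A row lasts 1/10 s, in which the tool goes at most 50 mm and 8.59 degrees, less where a joint would pass 70% of its speed; a pose out of reach is approached as far as the arm can. A call is refused whole if a number of a shift passes 0.05 or a number of a turn 0.15, either way. A call with a gripper value outside its range is refused whole. The fingers move at their own pace and stop on an object; the grip force is fixed at half the most. Time passes only in rows, so rows that do not move let the fingers close. It gives the time, the measured TCP pose, the force, the opening and the grip force at its end, in the units of the state.
- env.sense(): the state, without advancing time (a new reading comes with each control period).
- read_camera(name): name is "scene" or "top"; returns the picture (420x560x3 uint8, red, green, blue); there is no depth.
- camera_model(name): a dict with "vertical_fov" (degrees; the focal length in pixels is half the picture's height over the tangent of half this angle, whatever the lens; pixels are square), "cx", "cy" (the principal point, pixels), "R" (3x3) and "t" (3): a world point X has camera coordinates R X + t. Camera axes: x right, y down, z forward; pixel columns grow to the right and rows downward; lengths in mm; the calibration is good to about 2 mm. A picture is of the moment at which its call begins. camera_model takes no time and is no camera call.
- ticket.job_done(): hands the job in; it is judged then, once.
Trained networks look in the newest picture that a camera, given by its name, has taken for a name from the list of things; names that differ only in an ending like _2 or _b are one class to them, and where a whole thing is asked for, a point or a joint stands for the part that bears it (a point fixed in the world has none). Each returns a list of dicts, best first, with "conf" (0 to 1); they miss things now and then, are a little off and sometimes report something else, mostly with a low value. They report only what shows in the picture. A call takes as long as a camera call. They do not tell look-alikes from the thing itself.
- silhouettes(target, camera): "region" (420x560 bool, what is visible of it) and "extent" ([left, top, right, bottom] in pixels, round what is visible of it).
The state is a dict: "clock": time; "joint_pos": joint angles; "joint_velocities": joint speeds; "joint_efforts": joint torques, N m; "tcp_pos": TCP position; "tcp_rot": TCP orientation; "force": force on the tool from outside, world axes, zero at the start; "torque": the same for the moment, N m; "opening": finger opening in mm; "gripper_force": force on a finger pad.
Only numpy, scipy, OpenCV 4.12 (cv2) and the standard library are available. Lean on these libraries where they do the work, as an engineer would, in place of code of your own. Each camera call takes 0.05 s, during which the arm holds its last target. There are 200 camera calls.

## Task

Take the desoldering pump that lies across the transfer track and lay it lengthwise in the black tool tray. Then push the board carrier along the track, round the bend and fully home against the stop block, so that the orange latch roller clicks in behind its front roller; keep it down between the rails all the way and do not press on the board it carries. Last, turn the tester's red selector to the green mark, and leave the tape roll, the solder spool and the flux tin where they are.

Things in the scene. Friction and masses are not known exactly. Their poses are not given: they have to be found in the camera images.
- track_entry (a point): Middle of the open mouth of the fixed transfer track, on its bed 6 mm above the table. Lane 1 runs from here along this point's x axis for 215 mm, then bends 90 degrees left into lane 2 along this point's y axis, up to a dark steel stop block 40 mm high. Lane 74 mm wide between aluminium rails 8 mm thick, rail tops 26 mm above the table. z up
- bend_centre (a point): Centre of the bend's quarter circle, at bed height; same axes as track_entry. The lane's centre line has 100 mm radius here: the bend begins 100 mm from this point on the -y side (end of lane 1) and ends 100 mm from it on the +x side (start of lane 2)
- home (a point): Where carrier_centre lies when the carrier is home: on the centre line of lane 2, 115 mm past the end of the bend, 16 mm above the table; same axes as track_entry, so the carrier arrives along +y. The stop block's face is 52 mm further on
- carrier_centre (a point): Middle of the blue board carrier, 10 mm above its underside. x axis: its forward direction. Loose, 0.2-0.45 kg, slides easily. Nose face 52 mm ahead of this point; four white guide rollers of 18 mm diameter 38 mm ahead and behind, 26 mm to each side (70 mm over rollers, 2 mm play each side in the lane, no room for fingers). Green board 76 x 50 mm on top, 32 to 40 mm above the table
- carrier_push (a point): Middle of the carrier's rear push plate: an upright face 56 mm behind carrier_centre looking to the carrier's -x, 40 mm clear between two lugs 6 mm deep, 8 to 38 mm above the table; this point 24 mm above it. Same axes as carrier_centre. Push here with closed fingertips between the rails; in the bend the carrier turns with the rails and the push must follow it
- board: Bare green circuit board fixed on top of the carrier, origin under its middle. Not to be pressed on
- latch (a joint): Travel (m) of the orange spring-loaded latch roller, 14 mm diameter, on the outer side of lane 2 near the stop block: 0 = fully out, 8 mm into the lane. Over the last 25 mm before home the carrier's front roller pushes it aside (5 N or so more push), then it springs back behind that roller to under 4 mm and holds the carrier at the stop
- selector_grip (a point): Grip point of the tester's red selector, a bar 54 mm long, 11 mm thick and 22 mm high, on its vertical turning axis, 63 mm above the table (bar from 51 to 73 mm). x axis: along the bar to its white pointer line. The tester is a fixed grey box 112 x 84 mm, 45 mm high, beside lane 2 on the inside of the bend
- selector (a joint): Angle of the selector, rad, growing anticlockwise seen from above; 0 = white pointer line at the green mark (along track_entry's x axis, towards lane 2). It clicks every 0.628 rad and starts one or two clicks on the negative side of the green mark; about 0.05 N m turns it over a click
- pump_centre (a point): Mid-length of the white desoldering pump that lies across the rails of lane 2, half-way up (36 mm above the table at the start); 200 mm long, 18 mm wide and 20 mm high. y axis: along the pump. Its solid barrel reaches from 73 mm on the -y side to 52 mm on the +y side of this point and balances 10 mm to the -y side. 0.07 kg
- tray_in (a point): Middle of the inner floor of the shallow black tool tray, 2 mm above that floor, 6 mm above the table. x axis: along the tray. Inside 216 mm by 82 mm, rim 16 mm above the table, walls 4 mm; fixed, on the inside of the bend between lane 1 and the tester
- tape: Bystander: roll of orange tape, 57 mm across and 19 mm high, beside lane 1, loose; origin under it. Leave it where it is
- spool: Bystander: white solder spool, 56 mm across and 43 mm high, beside lane 1, loose; origin under it. Leave it where it is
- tin: Bystander: green and cream flux tin, 47 mm across and 18 mm high, inside the bend, loose; origin under it. Leave it where it is
Not all that is in view belongs to the job. Of the things that look like the part that bears carrier_centre, the larger one is meant.

How it is judged (in metres and radians):
On the way, in this order (a step that is already met when the one before it is completed fails the run):
1. the pump lies in the tray, released (x of pump_centre in the frame of tray_in between -0.035 and 0.035 m and y of pump_centre in the frame of tray_in between -0.03 and 0.03 m and z of pump_centre in the frame of tray_in below 0.018 m and angle between the y axis of pump_centre and the x axis of tray_in, either way round below 0.2 rad and contact force between pump and the fingers below 0.1 N), for 0.2 s.
2. the carrier is home against the stop with the latch roller sprung back behind its front roller (distance between carrier_centre and home below 0.006 m and value of joint latch below 0.004 m), for 0.2 s.
3. the selector points to the green mark (value of joint selector between -0.15 and 0.15 rad), for 0.2 s.
At the end, for the whole second after the job is handed in: The pump lies flat in the tray, lengthwise within 0.2 rad, its middle within 35 mm along and 30 mm across of the tray's middle, and is released; carrier_centre is within 6 mm of home and the latch roller is out to less than 4 mm; the selector is within 0.15 rad of the green mark (all of step 1 and all of step 2 and all of step 3); the robot touches nothing.
It fails at once if the carrier is lifted more than 12 mm off the track (z of carrier_centre in the frame of home above 0.012 m).
It fails at once if the board is pressed on by the fingers with more than 3 N (contact force between board and the fingers above 3 N).
It fails at once if the tape roll, the solder spool or the flux tin is shifted more than 30 mm (distance of any of tape, spool, tin from where it was at the start of the episode above 0.03 m).
It also fails if it takes over 70 s, if anything falls off the work surface, if the arm or the gripper's body presses on something with over 40 N, if the wrist force passes 120 N, or if a joint passes its speed limit or range.

## Working session

There is one attempt and no reset: what is moved stays moved. The work goes in short steps, Python scripts to look and compute and a tool call to move; the robot and the scene stay as the last step left them, time stands still between calls to the robot, and variables do not carry over. Pictures are saved under pics/ and viewed, at most 10 in all, crops included, and the job is handed in when it is done.

Besides the shell and the picture viewer there is one more tool, called by a JSON object that holds its "name" and its "arguments", one argument or row to a line. step_arm: Moves the arm, as the interface text tells. Its arguments: {"type":"object","properties":{"motion":{"type":"array"}},"required":["motion"]}

```bash
mkdir -p pics; cat > h.py <<'E'
import numpy as np, cv2
from workcell import env, read_camera, camera_model, ticket, silhouettes
def save(c,n):
    im=read_camera(c); cv2.imwrite(f'pics/{n}.png',im[:,:,::-1]); return im
def ray(c,u,v,z):
    m=camera_model(c); f=210/np.tan(np.radians(m['vertical_fov'])/2)
    R=np.array(m['R']);t=np.array(m['t'])
    d=R.T@np.array([(u-m['cx'])/f,(v-m['cy'])/f,1]); o=-R.T@t
    return o+d*(z-o[2])/d[2]
def proj(c,X):
    m=camera_model(c); f=210/np.tan(np.radians(m['vertical_fov'])/2)
    p=np.array(m['R'])@np.array(X)+np.array(m['t']); return p[0]/p[2]*f+m['cx'],p[1]/p[2]*f+m['cy']
E
python3 - <<'E'
from h import *
for c in('scene','top'):
    save(c,c+'0'); m=camera_model(c); print(c,m)
for n in ['carrier_centre','pump_centre','selector','latch','tape','spool','tin','board']:
    for d in silhouettes(n,'top')[:3]:
        r=d['region']; ys,xs=np.nonzero(r); print(n,d['conf'],d['extent'],xs.mean().round(1),ys.mean().round(1),cv2.minAreaRect(np.c_[xs,ys].astype(np.float32)))
E
```

```text
scene {'vertical_fov': 50.557237836596705, 'cx': 279.8549188292183, 'cy': 199.53857535554158, 'R': array([[ 0.68292283, -0.7304488 ,  0.00780741],
       [-0.47503923, -0.45219985, -0.7548861 ],
       [ 0.55493616,  0.51182012, -0.65580944]]), 't': array([-550.80670463,  188.00651095,  747.92862757])}
top {'vertical_fov': 52.43496717704876, 'cx': 274.4422855314499, 'cy': 209.10671413998568, 'R': array([[-0.01122701, -0.99919941, -0.03839913],
       [-0.98259368,  0.01814533, -0.18487944],
       [ 0.18542819,  0.03565509, -0.98201074]]), 't': array([-244.34119339,  546.66805214,  859.80729999])}
carrier_centre 0.97 [280.6, 256.6, 314.2, 306.5] 296.9 279.0 ((296.5, 279.5), (53.0, 31.0), 90.0)
carrier_centre 0.57 [364.1, 173.9, 407.5, 208.7] 384.1 190.7 ((384.32904052734375, 190.9752197265625), (22.846261978149414, 42.06787872314453), 66.25050354003906)
pump_centre 0.56 [214.6, 132.4, 250.8, 217.7] 237.1 173.2 ((236.19874572753906, 175.38809204101562), (9.052850723266602, 88.60009765625), 20.376434326171875)
selector 0.89 [170.8, 204.5, 197.0, 221.7] 182.9 212.1 ((181.93106079101562,
[... 657 characters left out ...]
 269.5, 343.4] 244.1 286.6 ((244.06832885742188, 286.40350341796875), (42.8577766418457, 107.0715560913086), 3.8568007946014404)
spool 0.57 [335.0, 223.4, 361.8, 246.2] 347.0 232.8 ((347.0, 233.0), (24.0, 24.0), 90.0)
tin 0.58 [229.5, 197.1, 247.3, 217.8] 236.7 206.4 ((236.5, 206.0), (20.0, 19.0), 90.0)
board 0.95 [283.5, 256.0, 311.3, 299.9] 297.1 277.2 ((297.0, 277.5), (37.0, 24.0), 90.0)
board 0.76 [370.5, 178.4, 399.4, 203.4] 383.6 190.1 ((383.7391052246094, 190.15512084960938), (17.579952239990234, 26.581371307373047), 64.98310089111328)
board 0.35 [164.4, 142.8, 323.9, 324.8] 252.7 210.0 ((244.15069580078125, 232.4315185546875), (160.0014190673828, 178.8773651123047), 2.12109637260437)
```

View pics/top0.png

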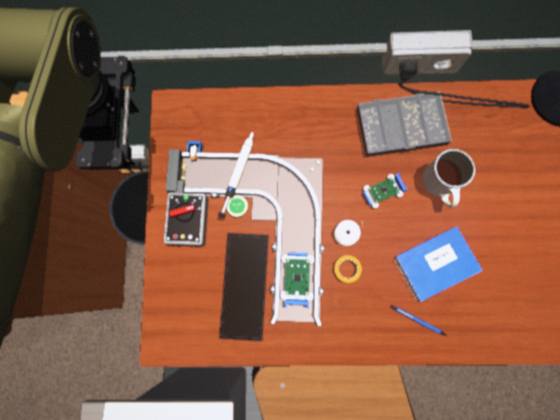

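View pics/scene0.png

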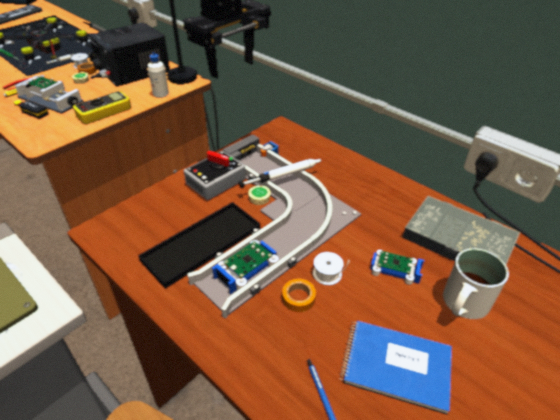

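```bash
cat > fit.py <<'E'
from h import *
from scipy.optimize import minimize
def rail(off):
    P=[]
    for s in np.arange(5,215,4): P.append((s,off,0))
    r=100-off
    for a in np.arange(0,np.pi/2,.04): P.append((215+r*np.sin(a),100-r*np.cos(a),0))
    for s in np.arange(0,150,4): P.append((315-off,100+s,0))
    return np.array(P)[:,:2]
def place(p,P,z):
    c,s=np.cos(p[2]),np.sin(p[2])
    return np.c_[p[0]+c*P[:,0]-s*P[:,1],p[1]+s*P[:,0]+c*P[:,1],np.full(len(P),z)]
def projn(c,X):
    m=camera_model(c); f=210/np.tan(np.radians(m['vertical_fov'])/2)
    q=X@np.array(m['R']).T+np.array(m['t']); return q[:,:2]/q[:,2:]*f+[m['cx'],m['cy']]
def fit(cams,p0):
    W={}
    for c in cams:
        im=cv2.imread(f'pics/{c}0.png').astype(np.float32); W[c]=im.min(2)
    def cost(p,sg=0):
        t=0
        for c in cams:
            w=cv2.GaussianBlur(W[c],(0,0),sg) if sg else W[c]
            for o in(41,-41):
                for d,k in((0,-1),(-9,.5),(9,.5)):
                    q=projn(c,place(p,rail(o+d),26)).astype(np.float32)
                    t+=k*np.minimum(cv2.remap(w,q[:,0],q[:,1],cv2.INTER_LINEAR),210).mean()
        return t
    p=p0
    for sg in(5,2.5,1):
        p=minimize(lambda v:cost([v[0],v[1],v[2]/300],sg),[p[0],p[1],p[2]*300],method='Nelder-Mead',options=dict(initial_simplex=np.array([p[0],p[1],p[2]*300])+np.array([[0,0,0],[12,0,0],[0,12,0],[0,0,12]])/ (1 if sg>2 else 3))).x; p=[p[0],p[1],p[2]/300]
    return p,cost(p,1)
E
python3 - <<'E'
from fit import *
e=ray('top',297,320,6);print(e, ray('top',276,322,26),ray('top',319,323,26))
for cams in(['top'],['scene'],['top','scene']):
    p,c=fit(cams,[e[0],e[1],0.]); print(cams,np.round(p,3),c)
H=place(p,np.array([[0,0],[215,100],[315,215.]]),6);print(H)
for n,u,v,z in[('board',297,277.2,40),('car',296.9,279,36),('pump a',252,134,36),('pump b',222,217,36),('sel',181.5,211,73),('tapes',348,269,10),('tin',236.5,206,18),('spool',347,233,43),('tray',0,0,0)]:
    print(n,ray('top',u,v,z).round(1))
im=cv2.imread('pics/top0.png')
for o in(41,-41):
    for q in projn('top',place(p,rail(o),26)): cv2.circle(im,(int(q[0]*4),int(q[1]*4)),1,(0,0,255)) if 0 else None
c=cv2.resize(im[125:345,155:335],None,fx=3.3,fy=2.7*1.0,interpolation=cv2.INTER_CUBIC)
c=cv2.resize(im[125:345,155:335],None,fx=2.7,fy=2.7,interpolation=cv2.INTER_CUBIC)
for o in(41,-41):
    for q in projn('top',place(p,rail(o),26)): cv2.circle(c,(int((q[0]-155)*2.7),int((q[1]-125)*2.7)),1,(0,0,255),-1)
s=cv2.imread('pics/scene0.png')[120:320,140:365]
s=cv2.resize(s,None,fx=1.4,fy=1.4,interpolation=cv2.INTER_CUBIC)
o=np.zeros((600,800,3),np.uint8);o[:594,:486]=c;o[:280,486:486+s.shape[1]]=s[:,:314];cv2.imwrite('pics/z0.png',o)
E
```

```text
[ 311.28921872 -295.96783813    6.        ] [ 309.01769595 -252.23472023   26.        ] [ 306.27186102 -340.88478524   26.        ]
['top'] [ 3.10683e+02 -2.95308e+02 -4.50000e-02] -103.20532Traceback (most recent call last):
  File "<stdin>", line 4, in <module>
  File "fit.py", line 31, in fit
    p=minimize(lambda v:cost([v[0],v[1],v[2]/300],sg),[p[0],p[1],p[2]*300],method='Nelder-Mead',options=dict(initial_simplex=np.array([p[0],p[1],p[2]*300])+np.array([[0,0,0],[12,0,0],[0,12,0],[0,0,12]])/ (1 if sg>2 else 3))).x; p=[p[0],p[1],p[2]/300]
      ~~~~~~~~^^^^^^^^^^^^^^^^^^^^^^^^^^^^^^^^^^^^^^^^^^^^^^^^^^^^^^^^^^^^^^^^^^^^^^^^^^^^^^^^^^^^^^^^^^^^^^^^^^^^^^^^^^^^^^^^^^^^^^^^^^^^^^^^^^^^^^^^^^^^^^^^^^^^^^^^^^^^^^^^^^^^^^^^^^^^^^^^^^^^^^^^^^^^^^^^^^^^^^^^^^^^^^^^^^
    res = _minimize_neldermead(fun, x0, args, callback, bounds=bounds,
                               **options)
    fxr = func(xr)
    fx = function(np.copy(x), *(wrapper_args + args))
  File "fit.py", line 31, in <lambda>
    p=minimize(lambda v:cost([v[0],v[1],v[2]/300],sg),[p[0],p[1],p[2]*300],method='Nelder-Mead',options=dict(initial_simplex=np.array([p[0],p[1],p[2]*300])+np.array([[0,0,0],[12,0,0],[0,12,0],[0,0,12]])/ (1 if sg>2 else 3))).x; p=[p[0],p[1],p[2]/300]
                        ~~~~^^^^^^^^^^^^^^^^^^^^^^^^^
  File "fit.py", line 26, in cost
    q=projn(c,place(p,rail(o+d),26)).astype(np.float32)
      ~~~~~^^^^^^^^^^^^^^^^^^^^^^^^^
  File "fit.py", line 14, in projn
    m=camera_model(c); f=210/np.tan(np.radians(m['vertical_fov'])/2)
ValueError: time passes only in moves, steps and waits
```

```bash
sed -i 's/^def save/from functools import lru_cache\ncamera_model=lru_cache(camera_model)\ndef save/' h.py
cat > a.py <<'E'
from fit import *
e=[311,-296,6]
for cams in(['top'],['scene'],['top','scene']):
    p,c=fit(cams,[e[0],e[1],-.04]); print(cams,np.round(p,3),c)
H=place(p,np.array([[0,0],[215,100],[315,215.]]),6);print(H)
for n,u,v,z in[('board',297,277.2,40),('pump a',252,134,36),('pump b',222,217,36),('sel',181.5,211,73),('tape',348,269,10),('tin',236.5,206,18),('spool',347,233,43)]:
    print(n,ray('top',u,v,z).round(1))
im=cv2.imread('pics/top0.png')
c=cv2.resize(im[125:345,155:335],None,fx=2.7,fy=2.7,interpolation=cv2.INTER_CUBIC)
for o in(41,-41):
    for q in projn('top',place(p,rail(o),26)): cv2.circle(c,(int((q[0]-155+.5)*2.7),int((q[1]-125+.5)*2.7)),1,(0,0,255),-1)
s=cv2.imread('pics/scene0.png')[120:320,140:365]
s=cv2.resize(s,None,fx=1.4,fy=1.4,interpolation=cv2.INTER_CUBIC)
o=np.zeros((600,800,3),np.uint8);o[:594,:486]=c;o[:280,486:800]=s[:,:314];cv2.imwrite('pics/z0.png',o)
E
python3 a.py
```

```text
['top'] [ 3.10683e+02 -2.95449e+02 -4.50000e-02] -103.17309
['scene'] [ 3.1217e+02 -2.9178e+02 -5.3000e-02] -161.64151
['top', 'scene'] [ 3.11162e+02 -2.93289e+02 -5.00000e-02] -255.54276
[[ 311.16168328 -293.28934737    6.        ]
 [ 530.89086214 -204.15973411    6.        ]
 [ 636.51343834  -94.30131889    6.        ]]
board [ 399.7 -297.4   40. ]
pump a [ 716.1 -203.9   36. ]
pump b [ 529.7 -138.9   36. ]
sel [537.5 -60.2  73. ]
tape [ 416.5 -407.2   10. ]
tin [ 556.8 -167.8   18. ]
spool [ 489.8 -403.9   43. ]
```

View pics/z0.png

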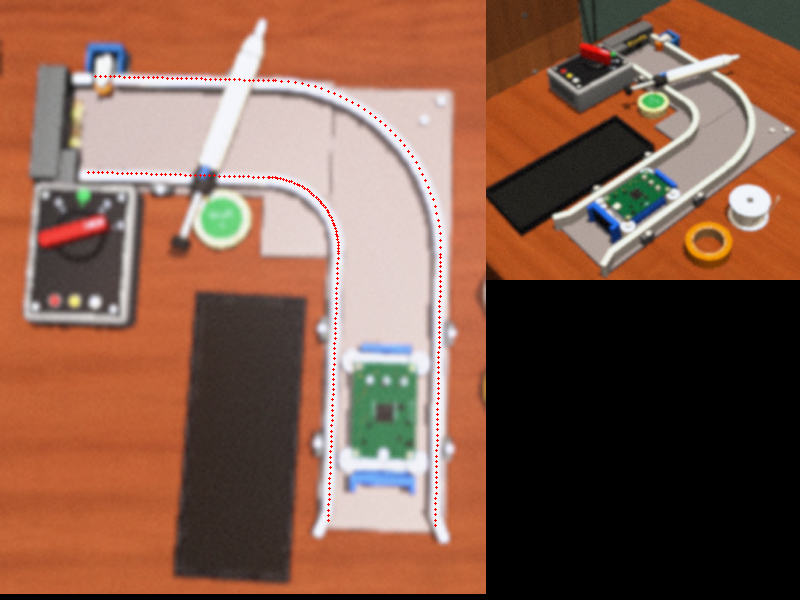

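```bash
cat > b.py <<'E'
from fit import *
s=env.sense(); print(s['clock'],s['tcp_pos'],s['tcp_rot'],s['opening'])
from scipy.spatial.transform import Rotation as Ro
w,x,y,z=s['tcp_rot'];print(Ro.from_quat([x,y,z,w]).as_matrix().round(3))
T=[]
im=cv2.imread('pics/top0.png').astype(int)
m=(im.max(2)<70).astype(np.uint8); m[:225]=0;m[345:]=0;m[:,:215]=0;m[:,272:]=0
m=cv2.morphologyEx(m,cv2.MORPH_OPEN,np.ones((5,5)))
ys,xs=np.nonzero(m); P=np.array([ray('top',a,b,16)[:2] for a,b in zip(xs,ys)]).astype(np.float32)
r=cv2.minAreaRect(P);print('tray top',r,P.mean(0))
c=[(195,293),(305,297),(290,582),(173,576)]
Q=np.array([ray('top',a/2.7+155,b/2.7+125,16)[:2] for a,b in c]);print(Q.round(1),Q.mean(0))
for c in('top','scene'):
    im=read_camera(c)
    for n,z in(('board',40),('pump_centre',36),('selector',63)):
        for d in silhouettes(n,c)[:2]:
            ys,xs=np.nonzero(d['region']);P=np.array([ray(c,a,b,z)[:2] for a,b in zip(xs,ys)]).astype(np.float32)
            r=cv2.minAreaRect(P);l=cv2.fitLine(P,cv2.DIST_L2,0,.01,.01).ravel();print(c,n,d['conf'],np.round(r[0],1),np.round(r[1],1),np.round(r[2],1),P.mean(0).round(1),np.arctan2(l[1],l[0]).round(3))
E
python3 b.py
```

```text
0.5 [ 6.49979131e+02 -2.46616126e-02  2.14649996e+02] [-1.20221140e-05  7.07110907e-01  7.07102655e-01  1.94025614e-06] 94.83195358470923
[[ 0.  1. -0.]
 [ 1. -0.  0.]
 [ 0. -0. -1.]]
tray top ((383.6851501464844, -184.3012237548828), (84.62186431884766, 215.61160278320312), 86.09221649169922) [ 378.5212 -183.1493]
[[ 496.4 -147.6]
 [ 491.7 -236.6]
 [ 271.1 -223.2]
 [ 276.2 -132.5]] [ 383.86790877 -184.96247432]
top board 0.75 [ 581.3 -485.3] [38.6 58.9] 24.2 [ 581.  -484.8] -1.185
top board 0.62 [ 400.4 -297.5] [49.1 74.4] 86.2 [ 400.2 -297.5] -0.058
top pump_centre 0.6 [ 623.1 -169.9] [ 21.  198.1] 69.9 [ 630.3 -172.6] -0.347
top selector 0.67 [665.9 -77.8] [31.6 10.9] 1.3 [665.3 -78.7] 0.018
top selector 0.55 [538.8 -58.9] [49.6 40.8] 65.4 [536.9 -61.2] -1.387
scene board 0.97 [ 400.2 -300.8] [50.1 78.1] 87.3 [ 399.2 -301.1] -0.013
scene board 0.75 [ 572.5 -495. ] [38.5 57.6] 23.8 [ 571.9 -495.7] -1.155
scene pump_centre 0.73 [ 626.3 -167.1] [ 30.7 199.3] 70.4 [ 630.1 -168.8] -0.333
scene selector 0.51 [538.6 -61.5] [69.7 43.6] 50.1 [535.7 -62.8] 1.189
```

{"name": "step_arm", "arguments": {
  "motion": [
    [0.055, [-0.0013, -0.0133, -0.0088], -0.1472],
    [0.055, [-0.0013, -0.0133, -0.0088], -0.1472],
    [0.055, [-0.0013, -0.0133, -0.0088], -0.1472],
    [0.055, [-0.0013, -0.0133, -0.0088], -0.1472],
    [0.055, [-0.0013, -0.0133, -0.0088], -0.1472],
    [0.055, [-0.0013, -0.0133, -0.0088], -0.1472],
    [0.055, [-0.0013, -0.0133, -0.0088], -0.1472],
    [0.055, [-0.0013, -0.0133, -0.0088], -0.1472],
    [0.055, [-0.0013, -0.0133, -0.0088], -0.1472],
    [0.055, [-0.0013, -0.0133, -0.0088], -0.1472],
    [0.055, [-0.0013, -0.0133, -0.0088], -0.1472],
    [0.055, [-0.0013, -0.0133, -0.0088], -0.1472],
    [0.055, [-0.0013, -0.0133, -0.0088], -0.1472],
    [0.055, [0, 0, 0], 0],
    [0.055, [0, 0, 0], 0]
  ]
}}

```text
clock: 2.4
tcp_pos: [633.1, -172.8, 100.2]
tcp_rot: [-0.0, 0.986, -0.169, -0.0]
force: [-0.0, 0.0, 0.4]
opening: 55.2
gripper_force: 0.0
```

```bash
python3 - <<'E'
from fit import *
s=env.sense(); print(s['clock'],s['tcp_pos'],s['joint_pos'],s['opening'])
a=save('scene','s1')
c=cv2.resize(a[100:260,180:380,::-1],None,fx=3,fy=3,interpolation=cv2.INTER_CUBIC);cv2.imwrite('pics/s1.png',c)
E
```

```text
2.4 [ 633.05070685 -172.81784726  100.23491057] [-3.48425507e-01  2.29068075e-01  1.73004469e+00  3.75864282e-04
  1.18286027e+00  1.56250232e+00] 55.17157157739676
```

View pics/s1.png

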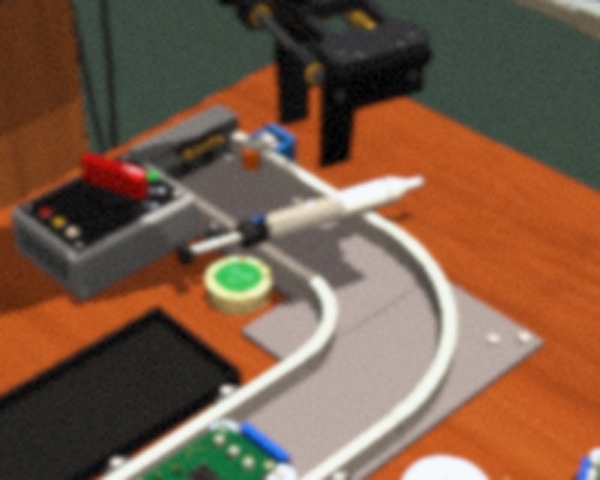

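The fingers straddle the pump, with tips at about crop (295,120) and (335,160) and the barrel at (320,210) below. Descending.

{"name": "step_arm", "arguments": {
  "motion": [
    [0.055, [0, 0, -0.02], 0],
    [0.055, [0, 0, -0.02], 0],
    [0.055, [0, 0, -0.02], 0],
    [0.055, [0, 0, -0.01], 0],
    [0.055, [0, 0, -0.004], 0],
    [0.0, [0, 0, 0], 0],
    [0.0, [0, 0, 0], 0],
    [0.0, [0, 0, 0], 0],
    [0.0, [0, 0, 0], 0],
    [0.0, [0, 0, 0], 0],
    [0.0, [0, 0, 0], 0],
    [0.0, [0, 0, 0], 0],
    [0.0, [0, 0, 0.01], 0],
    [0.0, [0, 0, 0.03], 0],
    [0.0, [0, 0, 0.03], 0],
    [0.0, [0, 0, 0.03], 0],
    [0.0, [0, 0, 0], 0]
  ]
}}

```text
clock: 4.15
tcp_pos: [636.4, -174.1, 132.8]
tcp_rot: [0.001, 0.985, -0.171, 0.005]
force: [1.4, -0.5, 0.3]
opening: 18.1
gripper_force: 30.0
```

```bash
python3 - <<'E'
from fit import *
z=env.sense()['tcp_pos'][2]+10
for c in('scene','top'):
    a=read_camera(c)
    for d in silhouettes('pump_centre',c)[:2]:
        ys,xs=np.nonzero(d['region']);P=np.array([ray(c,a,b,z)[:2] for a,b in zip(xs,ys)]).astype(np.float32)
        l=cv2.fitLine(P,cv2.DIST_L2,0,.01,.01).ravel();q=(P-l[2:])@l[:2];print(c,d['conf'],d['extent'],l[2:]+l[:2]*(q.max()+q.min())/2,np.ptp(q),np.arctan(l[1]/l[0]))
E
```

```text
top 0.62 [207.5, 115.0, 245.7, 208.0] [ 620.7657  -171.69133] 197.22543 -0.3484015
```

{"name": "step_arm", "arguments": {
  "motion": [
    [0.0, [0, 0, 0], 0],
    [0.0, [0, 0, 0], 0],
    [0.0, [0, 0, 0], 0]
  ]
}}

```text
clock: 4.65
tcp_pos: [632.6, -172.7, 125.1]
tcp_rot: [-0.0, 0.985, -0.171, -0.001]
force: [0.1, -0.9, -0.6]
opening: 18.0
gripper_force: 30.0
```

```bash
cat > p.py <<'E'
from fit import *
s=env.sense();z=s['tcp_pos'][2]+10;print(s['tcp_pos'])
for c in('scene','top'):
    a=save(c,c+'p')
    for d in silhouettes('pump_centre',c)[:2]:
        ys,xs=np.nonzero(d['region']);P=np.array([ray(c,a,b,z)[:2] for a,b in zip(xs,ys)]).astype(np.float32)
        l=cv2.fitLine(P,cv2.DIST_L2,0,.01,.01).ravel();q=(P-l[2:])@l[:2];print(c,d['conf'],d['extent'],l[2:]+l[:2]*(q.max()+q.min())/2,np.ptp(q),np.arctan(l[1]/l[0]))
E
python3 p.py
```

```text
[ 632.59934714 -172.7312761   125.13169653]
scene 0.82 [237.2, 119.7, 321.9, 153.4] [ 625.70886 -168.22668] 202.14325 -0.3446476
top 0.9 [209.7, 117.2, 244.7, 212.7] [ 621.85815 -170.25702] 196.49142 -0.34922844
```

{"name": "step_arm", "arguments": {
  "motion": [
    [0.0, [-0.0239, -0.0012, 0], 0.0277],
    [0.0, [-0.0239, -0.0013, 0], 0.0277],
    [0.0, [-0.0239, -0.0012, 0], 0.0277],
    [0.0, [-0.0239, -0.0013, 0], 0.0277],
    [0.0, [-0.0239, -0.0012, 0], 0.0277],
    [0.0, [-0.0239, -0.0013, 0], 0.0277],
    [0.0, [-0.0239, -0.0012, 0], 0.0277],
    [0.0, [-0.0239, -0.0013, 0], 0.0277],
    [0.0, [-0.0239, -0.0012, 0], 0.0277],
    [0.0, [-0.0239, -0.0013, 0], 0.0277],
    [0.0, [0, 0, 0], 0],
    [0.0, [0, 0, -0.02], 0],
    [0.0, [0, 0, -0.02], 0],
    [0.0, [0, 0, -0.02], 0],
    [0.0, [0, 0, -0.02], 0],
    [0.0, [0, 0, 0], 0],
    [0.0, [0, 0, 0], 0],
    [0.0, [0, 0, 0], 0]
  ]
}}

```text
clock: 6.65
tcp_pos: [395.3, -186.0, 47.7]
tcp_rot: [0.001, 0.999, -0.033, 0.001]
force: [-1.0, -0.9, -0.3]
opening: 18.2
gripper_force: 30.0
```

```bash
python3 p.py; python3 - <<'E'
import cv2
a=cv2.imread('pics/scenep.png')[170:330,120:320];cv2.imwrite('pics/q.png',cv2.resize(a,None,fx=3,fy=3,interpolation=2))
E
```

```text
[ 395.27304079 -186.01029728   47.66836514]
scene 0.75 [151.9, 218.0, 203.7, 255.5] [ 341.00702 -181.0117 ] 109.59282 -0.034454554
top 0.62 [235.6, 235.3, 248.0, 335.1] [ 386.70163 -185.72554] 197.04047 -0.065990165
```

View pics/q.png

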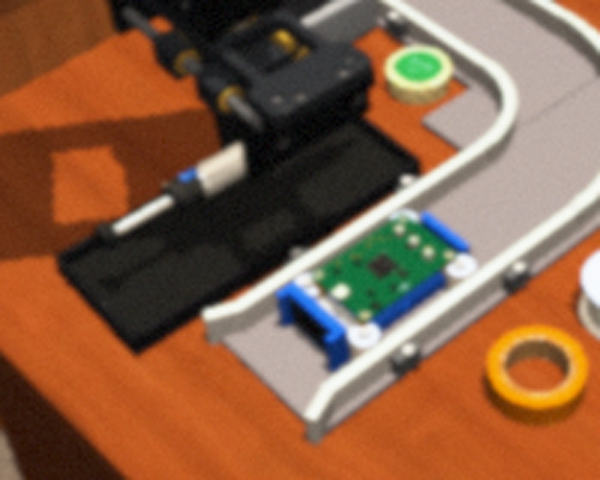

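The pump hangs over the tray, aligned with it. The knob end at crop (110,225) is inside the rim. Lowering, releasing and lifting.

{"name": "step_arm", "arguments": {
  "motion": [
    [0.0, [-0.0015, 0, -0.015], 0],
    [0.0, [0, 0, -0.015], 0],
    [0.0, [0, 0, -0.006], 0],
    [0.0, [0, 0, -0.004], 0],
    [0.0, [0, 0, 0], 0],
    [0.0, [0, 0, 0], 0],
    [0.04, [0, 0, 0], 0],
    [0.04, [0, 0, 0], 0],
    [0.04, [0, 0, 0], 0],
    [0.04, [0, 0, 0], 0],
    [0.04, [0, 0, 0.02], 0],
    [0.04, [0, 0, 0.03], 0],
    [0.04, [0, 0, 0.03], 0],
    [0.04, [0, 0, 0.02], 0],
    [0.0, [0, 0, 0], 0],
    [0.0, [0, 0, 0], 0]
  ]
}}

```text
clock: 8.45
tcp_pos: [392.5, -185.4, 106.0]
tcp_rot: [0.0, 0.999, -0.033, 0.0]
force: [-0.7, -0.9, -0.2]
opening: 29.2
gripper_force: 0.0
```

```bash
sed 's/^s=.*/z=14;print(env.sense()["tcp_pos"],env.sense()["clock"])/' p.py > p2.py; python3 p2.py; python3 - <<'E'
from fit import *
for c in('top','scene'):
    for n in('board','carrier_centre'):
        for d in silhouettes(n,c)[:2]:
            ys,xs=np.nonzero(d['region']);P=np.array([ray(c,a,b,40)[:2] for a,b in zip(xs,ys)]).astype(np.float32)
            r=cv2.minAreaRect(P);print(c,n,d['conf'],np.round(r[0],1),np.round(r[1],1),np.round(r[2],1))
E
```

```text
[ 392.51678261 -185.39754525  105.98542439] 8.45
scene 0.58 [154.3, 212.9, 242.2, 272.5] [ 385.97482 -183.18826] 199.58156 -0.065636925
top 0.57 [237.6, 238.0, 250.9, 334.2] [ 382.85507 -185.20212] 198.05637 -0.06391486
top board 0.7 [ 400.4 -297.8] [48.8 74.1] 86.8
top board 0.58 [ 581.6 -486. ] [37.4 57.2] 25.7
top carrier_centre 0.96 [ 396.2 -300.8] [107.1  64.8] 2.2
top carrier_centre 0.85 [ 580.  -487.2] [52.8 90.5] 23.8
scene board 0.84 [ 400.  -300.9] [50.8 74.4] 88.3
scene board 0.81 [ 572.2 -496.4] [40.8 56.9] 22.8
scene carrier_centre 0.92 [ 564.7 -503. ] [61.1 86.9] 25.9
scene carrier_centre 0.85 [ 388.5 -307.3] [ 69.9 118.6] 86.7
```

{"name": "step_arm", "arguments": {
  "motion": [
    [0.0, [-0.0191, -0.027, 0], 0.016],
    [0.0, [-0.0191, -0.027, 0], 0],
    [0.0, [-0.0191, -0.027, 0], 0],
    [0.0, [-0.0191, -0.027, 0], 0],
    [0.0, [0, 0, 0], 0],
    [0.0, [0, 0, -0.02], 0],
    [0.0, [0, 0, -0.02], 0],
    [0.0, [0, 0, -0.02], 0],
    [0.0, [0, 0, -0.02], 0],
    [0.0, [0, 0, -0.011], 0],
    [0.0, [0, 0, 0], 0],
    [0.0, [0, 0, 0], 0],
    [0.0, [0, 0, 0], 0]
  ]
}}

```text
clock: 10.15
tcp_pos: [317.0, -294.1, 16.4]
tcp_rot: [0.001, 1.0, -0.025, 0.001]
force: [-0.1, 0.1, -0.1]
opening: 0.4
gripper_force: 0.0
```

```bash
cat > path.py <<'E'
from fit import *
p=[311.2,-294.0,-.049]
def cl(s):
    if s<215: return np.array([s,0.])
    a=(s-215)/100
    if a<np.pi/2: return np.array([215+100*np.sin(a),100-100*np.cos(a)])
    return np.array([315,100+s-215-50*np.pi])
def pose(s,back=66):
    f,r=cl(s+38),cl(s-38); h=np.arctan2(*(f-r)[::-1]); c=(f+r)/2-back*np.array([np.cos(h),np.sin(h)])
    return np.r_[place(p,c[None],0)[0,:2],h+p[2]-np.pi/2]
E
python3 - <<'E'
from path import *
s=env.sense();print(s['tcp_pos'],s['force'],s['opening'])
q=np.r_[s['tcp_pos'][:2],-1.621]
print(pose(487.1,0))
for s in list(range(80,300,10))+list(range(308,420,8))+list(range(425,488,10)):
    w=pose(s); d=np.round(w-q,4); d=np.r_[np.round(d[:2]/1000,4),np.round(d[2],3)]; q=q+d*[1000,1000,1]; print(s,d,w.round(2))
E
```

```text
[ 316.96025559 -294.09669502   16.39592466] [-0.13837382  0.09156054 -0.13948581] 0.41313696589597093
[ 6.36353701e+02 -9.46665372e+01 -4.90000000e-02]
80 [ 0.0082 -0.0006  0.001 ] [ 325.18 -294.69   -1.62]
90 [ 0.01   -0.0005  0.    ] [ 335.17 -295.18   -1.62]
100 [ 0.01   -0.0005  0.    ] [ 345.16 -295.67   -1.62]
110 [ 0.01   -0.0005  0.    ] [ 355.15 -296.16   -1.62]
120 [ 0.01   -0.0004  0.    ] [ 365.14 -296.64   -1.62]
130 [ 0.01   -0.0005  0.    ] [ 375.12 -297.13   -1.62]
140 [ 0.01   -0.0005  0.    ] [ 385.11 -297.62   -1.62]
150 [ 0.0099 -0.0005  0.    ] [ 395.1  -298.11   -1.62]
160 [ 0.01   -0.0005  0.    ] [ 405.09 -298.6    -1.62]
170 [ 0.01   -0.0005  0.    ] [ 415.08 -299.09   -1.62]
180 [ 0.01   -0.0005  0.001 ] [ 425.06 -299.6    -1.62]
190 [ 0.01   -0.0008  0.01  ] [ 435.02 -300.38   -1.61]
200 [ 0.0099 -0.0011  0.024 ] [ 444.93 -301.53   -1.59]
210 [ 0.0098 -0.0016  0.037 ] [ 454.8  -303.06   -1.55]
220 [ 0.0099 -0.0019  0.05  ] [ 464.68 -304.96   -1.5 ]
230 [ 0.01   -0.0023  0.063 ] [ 474.64 -307.26   -1.44]
240 [ 0.0102 -0.0026  0.076 ] [ 484.82 -309.95   -1.36
[... 919 characters left out ...]
0076 0.027 ] [ 6.2495e+02 -2.5928e+02 -8.0000e-02]
396 [0.0023 0.0078 0.019 ] [ 6.2731e+02 -2.5148e+02 -6.0000e-02]
404 [0.0015 0.0079 0.011 ] [ 6.2880e+02 -2.4357e+02 -5.0000e-02]
412 [0.0007 0.008  0.002 ] [ 6.2944e+02 -2.3560e+02 -5.0000e-02]
425 [0.0006 0.013  0.    ] [ 6.3008e+02 -2.2261e+02 -5.0000e-02]
435 [0.0005 0.01   0.    ] [ 6.3057e+02 -2.1262e+02 -5.0000e-02]
445 [0.0005 0.01   0.    ] [ 6.3106e+02 -2.0264e+02 -5.0000e-02]
455 [0.0005 0.0099 0.    ] [ 6.3155e+02 -1.9265e+02 -5.0000e-02]
465 [0.0005 0.01   0.    ] [ 6.3204e+02 -1.8266e+02 -5.0000e-02]
475 [0.0005 0.01   0.    ] [ 6.3253e+02 -1.7267e+02 -5.0000e-02]
485 [0.0005 0.01   0.    ] [ 6.3302e+02 -1.6268e+02 -5.0000e-02]
```

{"name": "step_arm", "arguments": {
  "motion": [
    [0.0, [0.0082, -0.0006, 0], 0.001],
    [0.0, [0.01, -0.0005, 0], 0],
    [0.0, [0.01, -0.0005, 0], 0],
    [0.0, [0.01, -0.0005, 0], 0],
    [0.0, [0.01, -0.0004, 0], 0],
    [0.0, [0.01, -0.0005, 0], 0],
    [0.0, [0.01, -0.0005, 0], 0],
    [0.0, [0.0099, -0.0005, 0], 0],
    [0.0, [0.01, -0.0005, 0], 0],
    [0.0, [0.01, -0.0005, 0], 0],
    [0.0, [0.01, -0.0005, 0], 0.001]
  ]
}}

```text
clock: 11.25
tcp_pos: [425.0, -298.9, 15.1]
tcp_rot: [-0.0, 1.0, -0.024, -0.0]
force: [-2.5, 0.1, 1.3]
opening: 0.2
gripper_force: 1.0
```

```bash
cat > c.py <<'E'
from path import *
s=env.sense();print(s['clock'],s['tcp_pos'],s['force'])
for c in('top','scene'):
    im=save(c,c+'c')
    for n in('board',):
        for d in silhouettes(n,c)[:2]:
            ys,xs=np.nonzero(d['region']);P=np.array([ray(c,a,b,40)[:2] for a,b in zip(xs,ys)]).astype(np.float32)
            r=cv2.minAreaRect(P);print(c,n,d['conf'],np.round(r[0],1),np.round(r[1],1),np.round(r[2],1))
E
python3 c.py
```

```text
11.25 [ 425.03739911 -298.8947108    15.13359393] [-2.470614    0.14418593  1.3491296 ]
top board 0.77 [ 581.2 -485.2] [37.4 57. ] 25.7
top board 0.55 [ 516.3 -313.6] [23.3 19.3] 89.0
scene board 0.83 [ 572.7 -496. ] [38.4 56.6] 24.6
scene board 0.47 [ 487.  -287.4] [ 7.8 14.8] 87.0
```

{"name": "step_arm", "arguments": {
  "motion": [
    [0.0, [0.01, -0.0012, 0], 0.01],
    [0.0, [0.0099, -0.0013, 0], 0.024],
    [0.0, [0.0098, -0.0016, 0], 0.037],
    [0.0, [0.0099, -0.0019, 0], 0.05],
    [0.0, [0.01, -0.0023, 0], 0.063],
    [0.0, [0.0102, -0.0026, 0], 0.076],
    [0.0, [0.0105, -0.0031, 0], 0.09],
    [0.0, [0.011, -0.0029, 0], 0.099]
  ]
}}

```text
clock: 12.25
tcp_pos: [506.5, -316.1, 15.1]
tcp_rot: [0.0, 0.979, 0.202, -0.0]
force: [-1.3, 0.5, -0.9]
opening: 0.5
gripper_force: 0.7
```

```bash
python3 c.py; python3 - <<'E'
import cv2,numpy as np
a=cv2.imread('pics/scenec.png')[120:300,180:380];b=cv2.imread('pics/topc.png')[130:310,180:340]
cv2.imwrite('pics/v1.png',cv2.resize(np.hstack([a,b]),None,fx=2.2,fy=2.2,interpolation=2))
E
```

```text
12.25 [ 506.51343205 -316.1001137    15.06631229] [-1.31431524  0.46945607 -0.85347386]
top board 0.69 [ 580.6 -485.1] [38.6 56.2] 23.2
scene board 0.61 [ 573.2 -494.7] [41.1 58.5] 26.6
```

View pics/v1.png

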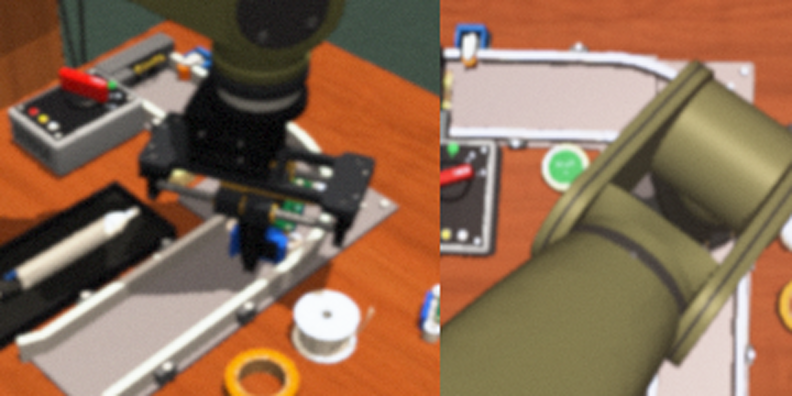

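The closed fingers are on the blue push plate at crop (260,245), and the carrier is turning into the bend. Carrying on.

{"name": "step_arm", "arguments": {
  "motion": [
    [0.0, [0.0112, -0.0019, 0], 0.1],
    [0.0, [0.0114, -0.0008, 0], 0.1],
    [0.0, [0.0113, 0.0004, 0], 0.1],
    [0.0, [0.0103, 0.0013, 0], 0.09],
    [0.0, [0.0099, 0.0022, 0], 0.09],
    [0.0, [0.0087, 0.0028, 0], 0.08],
    [0.0, [0.0085, 0.0034, 0], 0.08],
    [0.0, [0.0081, 0.004, 0], 0.08],
    [0.0, [0.0078, 0.0048, 0], 0.078]
  ]
}}

```text
clock: 13.35
tcp_pos: [592.5, -299.7, 15.0]
tcp_rot: [-0.0, 0.825, 0.565, -0.0]
force: [-0.7, -2.2, 0.6]
opening: 0.5
gripper_force: 0.7
```

```bash
python3 c.py
```

```text
13.35 [ 592.49712524 -299.69495      14.9922068 ] [-0.66997748 -2.17926441  0.55124823]
top board 0.55 [ 580.6 -486.1] [39.3 58.5] 25.7
scene board 0.64 [ 572.7 -495.5] [38.4 57.1] 23.8
scene board 0.44 [ 583.6 -272.8] [85.1 62.6] 79.9
```

{"name": "step_arm", "arguments": {
  "motion": [
    [0.0, [0.0076, 0.0055, 0], 0.07],
    [0.0, [0.0069, 0.0061, 0], 0.061],
    [0.0, [0.0056, 0.0067, 0], 0.053],
    [0.0, [0.0049, 0.0071, 0], 0.044],
    [0.0, [0.0041, 0.0074, 0], 0.036],
    [0.0, [0.0032, 0.0076, 0], 0.027],
    [0.0, [0.0023, 0.0078, 0], 0.019],
    [0.0, [0.0015, 0.0079, 0], 0.011],
    [0.0, [0.0007, 0.008, 0], 0.002],
    [0.0, [0.0003, 0.0065, 0], 0],
    [0.0, [0.0003, 0.0065, 0], 0],
    [0.0, [0.0005, 0.01, 0], 0],
    [0.0, [0.0005, 0.01, 0], 0]
  ]
}}

```text
clock: 14.85
tcp_pos: [631.2, -201.8, 15.3]
tcp_rot: [-0.0, 0.724, 0.69, 0.0]
force: [-0.1, -1.2, 0.1]
opening: 0.3
gripper_force: 0.7
```

```bash
python3 c.py
```

```text
14.85 [ 631.16053285 -201.80516904   15.28150129] [-0.10362409 -1.21232294  0.07212938]
top board 0.65 [ 579.8 -486.4] [37.2 56.6] 28.6
top board 0.15 [ 383.9 -187.2] [ 92.4 220. ] 85.9
scene board 0.77 [ 573.1 -495.5] [39.1 57.3] 23.7
```

{"name": "step_arm", "arguments": {
  "motion": [
    [0.0, [0.0005, 0.01, 0], 0],
    [0.0, [0.0005, 0.008, 0], 0],
    [0.0, [0.0003, 0.006, 0], 0],
    [0.0, [0.0003, 0.006, 0], 0],
    [0.0, [0.0003, 0.005, 0], 0],
    [0.0, [0.0002, 0.004, 0], 0],
    [0.0, [0, 0, 0], 0]
  ]
}}

```text
clock: 15.75
tcp_pos: [633.4, -162.4, 15.3]
tcp_rot: [-0.0, 0.724, 0.69, 0.0]
force: [-0.3, -0.7, -0.9]
opening: 0.4
gripper_force: 0.0
```

{"name": "step_arm", "arguments": {
  "motion": [
    [0.0, [0, 0.002, 0], 0],
    [0.0, [0, 0.002, 0], 0],
    [0.0, [0, 0.002, 0], 0],
    [0.0, [0, 0, 0], 0]
  ]
}}

```text
clock: 16.15
tcp_pos: [632.6, -160.1, 15.3]
tcp_rot: [0.001, 0.724, 0.69, -0.002]
force: [-2.6, -9.6, 0.0]
opening: 0.5
gripper_force: 4.9
```

```bash
python3 c.py; python3 - <<'E'
import cv2,numpy as np
a=cv2.imread('pics/scenec.png')[110:230,180:340]
cv2.imwrite('pics/v2.png',cv2.resize(a,None,fx=4,fy=4,interpolation=2))
E
```

```text
16.15 [ 632.63771209 -160.09257057   15.28313024] [-2.63349896 -9.63597365  0.03069153]
top board 0.68 [ 581.4 -485.3] [38.8 59. ] 23.7
scene board 0.66 [ 572.5 -495.8] [39.8 58.4] 25.3
scene board 0.47 [ 631.3 -129.5] [28.7 13.7] 13.6
```

View pics/v2.png

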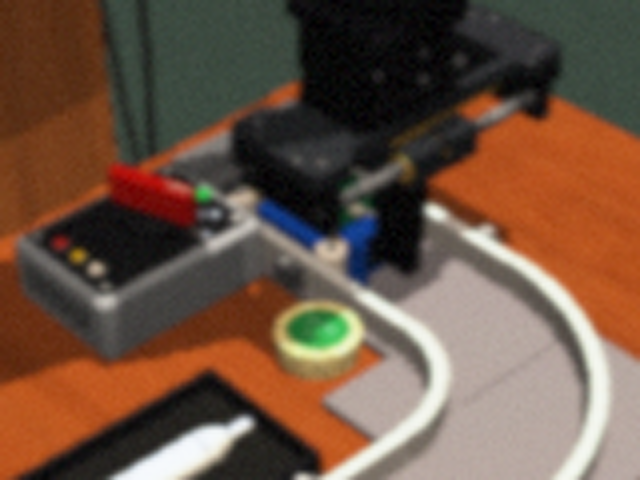

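Contact force is 9.6 N, so it is either on the latch or at the stop. Pressing a bit further.

{"name": "step_arm", "arguments": {
  "motion": [
    [0.0, [0, 0.002, 0], 0],
    [0.0, [0, 0.002, 0], 0],
    [0.0, [0, 0, 0], 0]
  ]
}}

```text
clock: 16.65
tcp_pos: [632.3, -159.8, 15.8]
tcp_rot: [0.003, 0.723, 0.69, -0.004]
force: [-5.1, -20.7, 0.9]
opening: 0.7
gripper_force: 10.3
```

{"name": "step_arm", "arguments": {
  "motion": [
    [0.0, [0, -0.008, 0], 0],
    [0.0, [0, -0.015, 0], 0],
    [0.0, [0, -0.015, 0], 0],
    [0.0, [0, 0, 0.03], 0],
    [0.0, [0, 0, 0.03], 0],
    [0.0, [0, 0, 0.04], 0],
    [0.0, [0, 0, 0.04], 0],
    [0.03, [-0.04, 0.02, 0.02], 0.06],
    [0.03, [-0.05, 0.02, 0.02], 0.06],
    [0.03, [-0.05, 0.02, 0], 0.06],
    [0.03, [-0.05, 0.02, 0], 0.06],
    [0.03, [-0.05, 0.02, 0], 0.06],
    [0.03, [0, 0, 0], 0]
  ]
}}

```text
clock: 17.95
tcp_pos: [405.6, -96.4, 191.2]
tcp_rot: [-0.001, 0.612, 0.791, 0.0]
force: [0.3, -0.2, 0.1]
opening: 30.0
gripper_force: 0.0
```

```bash
python3 - <<'E'
from path import *
s=env.sense();print(s['clock'],s['tcp_pos'],s['force'])
print('expect',pose(487.1,0))
for c in('top','scene'):
    im=save(c,c+'d')
    for n,z in(('board',40),('latch',26),('selector',66)):
        for d in silhouettes(n,c)[:2]:
            ys,xs=np.nonzero(d['region']);P=np.array([ray(c,a,b,z)[:2] for a,b in zip(xs,ys)]).astype(np.float32)
            r=cv2.minAreaRect(P);print(c,n,d['conf'],d['extent'],np.round(r[0],1),np.round(r[1],1),np.round(r[2],1))
a=cv2.imread('pics/scened.png')[120:190,170:310];b=cv2.imread('pics/topd.png')[130:230,155:265]
a=cv2.resize(a,None,fx=4,fy=4,interpolation=2);b=cv2.resize(b,None,fx=3,fy=3,interpolation=2)
o=np.zeros((600,560,3),np.uint8);o[:280,:560]=a;o[290:590,:330]=b;cv2.imwrite('pics/v3.png',o)
E
```

```text
17.95 [405.59350193 -96.3656452  191.17988706] [ 0.30432092 -0.22732603  0.09774469]
expect [ 6.36353701e+02 -9.46665372e+01 -4.90000000e-02]
top board 0.95 [368.6, 179.2, 400.2, 203.0] [ 580.9 -485.5] [37.9 57.1] 23.9
top board 0.79 [183.7, 158.5, 220.5, 183.5] [631.1 -92.4] [75.8 47.6] 88.8
top selector 0.72 [176.3, 205.2, 197.1, 220.7] [536.6 -66.5] [40.5 38.3] 89.0
top selector 0.6 [335.0, 222.9, 362.2, 247.8] [ 487.  -400.9] [48.8 49.7] 87.9
scene board 0.78 [379.9, 251.2, 407.9, 276.9] [ 572.1 -494.9] [39.7 57.2] 22.8
scene board 0.76 [239.5, 145.5, 275.0, 169.8] [629.2 -97.2] [74.5 50.6] 89.1
scene latch 0.55 [259.9, 142.3, 270.8, 152.5] [686.1 -69.8] [21.3 19.4] 44.7
scene selector 0.88 [206.6, 151.7, 227.2, 167.3] [539.3 -64. ] [69.8 43.2] 60.7
```

View pics/v3.png

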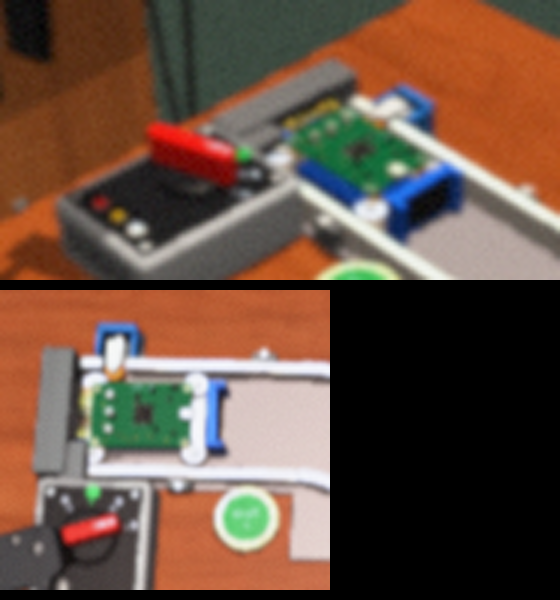

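```bash
python3 - <<'E'
from path import *
from scipy.optimize import minimize
M={}
for c,box in(('top',(160,195,205,230)),('scene',(200,143,235,175))):
    im=cv2.imread(f'pics/{c}0.png').astype(int);b,g,r=im[...,0],im[...,1],im[...,2]
    m=(r>100)&(r>2.8*g)&(r>2.8*b); k=np.zeros_like(m);k[box[1]:box[3],box[0]:box[2]]=1;m&=k
    n,l,st,ce=cv2.connectedComponentsWithStats(m.astype(np.uint8)); i=1+st[1:,4].argmax(); m=l==i; M[c]=m; print(c,st[i],ce[i],ray(c,*ce[i],63))
V=np.array([[x,y,z] for x in(-27,27) for y in(-5.5,5.5) for z in(51,73)])
def cost(v,cams):
    t=0
    for c in cams:
        a=v[2]/40;R=np.array([[np.cos(a),-np.sin(a)],[np.sin(a),np.cos(a)]])
        X=np.c_[V[:,:2]@R.T+v[:2],V[:,2]];q=projn(c,X).astype(np.float32)
        h=cv2.convexHull(q)*16; o=np.zeros((420*4,560*4),np.uint8);cv2.fillPoly(o,[(h/16*4+2).astype(np.int32)],255)
        o=cv2.resize(o,(560,420),interpolation=cv2.INTER_AREA)/255.
        t+=np.abs(o-M[c]).sum()
    return t
for cams in(['top'],['scene'],['top','scene']):
    best=min((minimize(cost,[x,-61,a*40],args=(cams,),method='Nelder-Mead',options=dict(initial_simplex=np.array([[x,-61,a*40],[x+5,-61,a*40],[x,-56,a*40],[x,-61,a*40+6]])) ) for x in(535,541) for a in(-1.3,-1.2)),key=lambda r:r.fun)
    print(cams,best.x[:2],best.x[2]/40,best.fun,M[cams[0]].sum())
s=env.sense();print(s['tcp_pos'],s['tcp_rot'])
E
```

```text
top [169 207  26  10 126] [179.3015873  211.28571429] [538.86114001 -52.96070809  63.        ]
scene [206 151  23  14 178] [216.59550562 157.11797753] [543.89728092 -53.85691715  63.        ]
['top'] [540.2746534  -56.37392401] -1.35825132798211 81.88627450980391 126
['scene'] [545.72864472 -52.8619293 ] -1.4534902099646587 72.8235294117647 178
['top', 'scene'] [541.31590937 -58.40046463] -1.4005494641089682 179.15686274509804 126
[411.47174436 -98.87242189 192.73524971] [-3.70291266e-04  6.12986283e-01  7.90093460e-01 -6.37958279e-05]
```

{"name": "step_arm", "arguments": {
  "motion": [
    [0.045, [0.025, 0.007, 0], 0.013],
    [0.045, [0.025, 0.007, 0], 0],
    [0.045, [0.025, 0.007, 0], 0],
    [0.045, [0.025, 0.007, 0], 0],
    [0.045, [0.025, 0.007, 0], 0],
    [0.045, [0, 0, -0.03], 0],
    [0.045, [0, 0, -0.03], 0],
    [0.045, [0, 0, 0], 0],
    [0.045, [0, 0, 0], 0],
    [0.045, [0, 0, 0], 0]
  ]
}}

```text
clock: 19.35
tcp_pos: [536.8, -63.8, 134.4]
tcp_rot: [0.001, 0.608, 0.794, 0.001]
force: [0.3, -0.7, -0.4]
opening: 45.0
gripper_force: 0.0
```

```bash
python3 - <<'E'
from path import *
s=env.sense();print(s['clock'],s['tcp_pos'],s['tcp_rot'])
for e in((169.8,213.9),(194.6,206.5)):
    print(ray('top',*e,68))
save('scene','s5')
for z in (62,): 
  for d in silhouettes('selector','scene')[:1]: print(d['extent'])
q=proj('scene',[539.5,-60.5,73]);print(q)
im=cv2.imread('pics/s5.png');c=cv2.resize(im[90:190,150:290],None,fx=4,fy=4,interpolation=2);cv2.circle(c,(int((q[0]-150+.5)*4),int((q[1]-90+.5)*4)),4,(255,255,0),-1);cv2.imwrite('pics/v5.png',c)
E
```

```text
19.35 [536.81287091 -63.7687259  134.44284093] [1.14052710e-03 6.07797577e-01 7.94090989e-01 5.54147025e-04]
[532.73426969 -34.42758585  68.        ]
[547.51045021 -86.25993528  68.        ]
[207.7, 151.2, 229.7, 170.2]
(np.float64(216.6706994100099), np.float64(155.44722085105286))
```

View pics/v5.png

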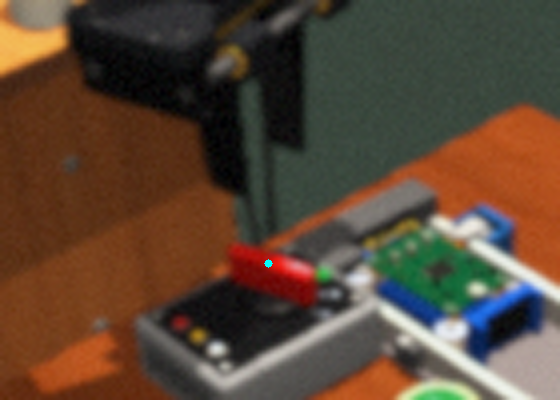

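The bar runs from crop (232,248) to (316,278) and the computed centre falls on it. Fine adjust, descend and grip.

{"name": "step_arm", "arguments": {
  "motion": [
    [0.045, [0.003, 0.003, -0.02], 0],
    [0.045, [0, 0, -0.02], 0],
    [0.045, [0, 0, -0.02], 0],
    [0.045, [0, 0, -0.012], 0],
    [0.045, [0, 0, -0.005], 0],
    [0.045, [0, 0, 0], 0],
    [0.045, [0, 0, 0], 0]
  ]
}}

```text
clock: 20.15
tcp_pos: [539.4, -60.6, 56.8]
tcp_rot: [0.001, 0.608, 0.794, 0.0]
force: [0.1, -0.2, 0.5]
opening: 44.9
gripper_force: 0.0
```

{"name": "step_arm", "arguments": {
  "motion": [
    [0.0, [0, 0, 0], 0],
    [0.0, [0, 0, 0], 0],
    [0.0, [0, 0, 0], 0],
    [0.0, [0, 0, 0], 0],
    [0.0, [0, 0, 0], 0],
    [0.0, [0, 0, 0], 0]
  ]
}}

```text
clock: 20.75
tcp_pos: [541.6, -59.7, 56.0]
tcp_rot: [0.003, 0.608, 0.794, 0.003]
force: [10.4, 2.7, -7.3]
opening: 10.9
gripper_force: 30.0
```

{"name": "step_arm", "arguments": {
  "motion": [
    [0.0, [0.0025, 0.0005, 0], 0],
    [0.0, [0, 0, 0], 0.1256],
    [0.0, [0, 0, 0], 0.1256],
    [0.0, [0, 0, 0], 0.1256],
    [0.0, [0, 0, 0], 0.1256],
    [0.0, [0, 0, 0], 0.1256],
    [0.0, [0, 0, 0], 0.1256],
    [0.0, [0, 0, 0], 0.1256],
    [0.0, [0, 0, 0], 0.1256],
    [0.0, [0, 0, 0], 0.1256],
    [0.0, [0, 0, 0], 0.1256],
    [0.0, [0, 0, 0], 0],
    [0.0, [0, 0, 0], 0],
    [0.0, [0, 0, 0], 0],
    [0.0, [0, 0, 0], 0]
  ]
}}

```text
clock: 22.25
tcp_pos: [541.9, -59.4, 56.0]
tcp_rot: [0.001, 0.027, 1.0, 0.001]
force: [3.9, 3.0, -1.7]
opening: 10.9
gripper_force: 30.0
```

{"name": "step_arm", "arguments": {
  "motion": [
    [0.035, [0, 0, 0], 0],
    [0.035, [0, 0, 0], 0],
    [0.035, [0, 0, 0], 0],
    [0.035, [0, 0, 0], 0],
    [0.035, [0, 0, 0.02], 0],
    [0.035, [0, 0, 0.03], 0],
    [0.035, [0, 0, 0.04], 0],
    [0.035, [0, 0, 0.04], 0],
    [0.035, [-0.03, 0.03, 0.02], 0],
    [0.035, [-0.03, 0.03, 0], 0],
    [0.035, [-0.03, 0.03, 0], 0],
    [0.035, [-0.03, 0.03, 0], 0],
    [0.035, [-0.03, 0.03, 0], 0],
    [0.035, [0, 0, 0], 0],
    [0.035, [0, 0, 0], 0]
  ]
}}

```text
clock: 23.75
tcp_pos: [390.7, 90.4, 205.9]
tcp_rot: [0.001, 0.024, 1.0, -0.0]
force: [0.8, 0.5, 0.8]
opening: 34.8
gripper_force: 0.0
```

```bash
python3 - <<'E'
from path import *
s=env.sense();print(s['clock'],s['tcp_pos'],s['force'])
a=save('scene','sf');b=save('top','tf')
for n,z in(('board',40),('pump_centre',14)):
    for d in silhouettes(n,'top')[:2]:
        ys,xs=np.nonzero(d['region']);P=np.array([ray('top',i,j,z)[:2] for i,j in zip(xs,ys)]).astype(np.float32);print(n,d['conf'],cv2.minAreaRect(P))
a=cv2.resize(a[110:230,150:310,::-1],None,fx=3,fy=3,interpolation=2)
b=cv2.resize(b[130:240,155:265,::-1],None,fx=2.8,fy=2.8,interpolation=2)
o=np.zeros((360,480+308,3),np.uint8);o[:,:480]=a;o[:308,480:]=b;cv2.imwrite('pics/vf.png',o)
E
```

```text
23.75 [390.7068116   90.38805071 205.85691164] [0.75480248 0.52834949 0.80299109]
board 0.64 ((629.9420776367188, -94.38995361328125), (76.33760070800781, 49.77979278564453), 88.6795425415039)
board 0.62 ((581.1043090820312, -485.8896179199219), (39.78907012939453, 58.04142379760742), 24.175247192382812)
pump_centre 0.68 ((382.8993835449219, -184.94918823242188), (20.579143524169922, 197.97178649902344), 85.64984893798828)
```

View pics/vf.png

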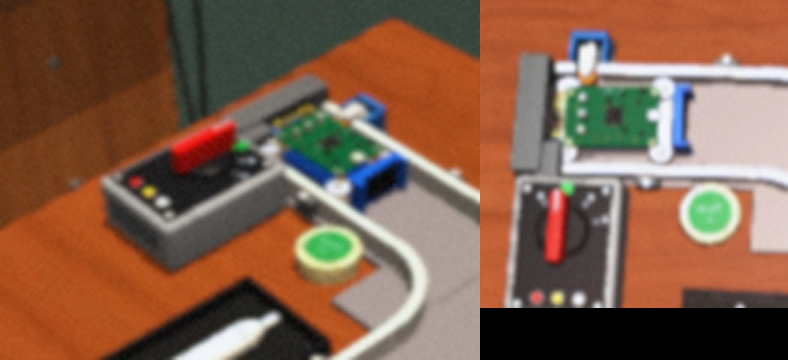

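The selector's white line points at the green mark (crop 565,190). The carrier is at the stop with the orange latch behind its front roller (crop 587,80), and the pump lies in the tray. Handing in.

```bash
python3 -c "
from workcell import ticket
print(ticket.job_done())"
```

```text
the job is handed in; nothing more can be done
None
```

I finished all three steps and handed the job in at about 24 s: the final pictures show the pump lengthwise in the tray, the carrier against the stop with the latch behind its front roller, and the selector on the green mark; hand-in returned no verdict.

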